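Load the supply board into the sprung test jig and bolt it shut

ROBOT

A 6-joint arm with a two-finger parallel gripper is mounted at the origin on a cart in front of the work surface, level with it; the furniture and walls round the work are solid. World frame = base frame: x ahead of the robot, y to its left, z up, the work surface at z = 0. Lengths are in m, angles in rad, forces in N, time in s.
With the tool pointing down it reaches from about 0.3 to 0.875 m from the base axis. Payload 6.4 kg.
Tool frame: the origin (TCP) lies between the finger pads; the fingertips stand 19 mm ahead of it and the grasp point (between the pads) is the TCP; z points along the fingers, y is the line along which they close (so a half turn about z gives the same grasp; the last joint's range is limited). The gripper opens to 88 mm and grips with 3 to 60 N. Pads are 18 mm wide; open, the fingers measure 123 mm over their backs; the gripper's body (75 mm by 187 mm) begins 45 mm behind the grasp point.
Start: joints at [1.09, 0.181, 1.607, -0, 1.354, -0.206], TCP at [0.156, 0.553, 0.258] pointing down, gripper open.
Joint ranges: [-2.99, 2.99], [-0.89, 2.07], [0.3, 2.58], [-1.14, 4.28], [0, 2.63], [-3.12, 3.12]. Speed limits (rad/s): [2.57, 2.57, 3.01, 3.14, 3.14, 3.14].

INTERFACE

Orientations are given as a unit quaternion [w, x, y, z].
In Python, from plant import read_state, viewer, arm, finder gives the robot as it stands. The module is installed in compiled form; this text tells all that it offers.
- The arm moves only by the shell command python3 -m jog 'ROWS' [FORCE]. ROWS is JSON, a list of rows, each a list of 7 numbers: the closure, from 0 (fully open) to 1 (shut), then the shift along the tool's x, y, z in cm, then the turn, a rotation vector about the tool's x, y, z in rad. In form: [[fingers, x, y, z, rx, ry, rz], ...]. A call has exactly 8 rows; each row shifts and turns the commanded pose from where the row before left it, along the tool's axes as they then stand; what a row does not reach is not made up. A row lasts 1/12 s, in which the tool goes at most 41.7 mm and 7.16 degrees, less where a joint would pass 70% of its speed; a pose out of reach is approached as far as the arm can. A call with a gripper value outside its range is refused whole. The fingers move at their own pace and stop on an object; FORCE is the grip in N (left out, the last holds). Time passes only in rows, so rows that do not move let the fingers close, or fill a call up. It gives the time, the measured TCP pose, the force, the opening and the grip force at its end, in the units of the state.
- read_state(): the state, without advancing time (a new reading comes with each control period).
- viewer.read_camera(name): name is "scene" or "top"; returns the picture (384x512x3 uint8, red, green, blue); there is no depth.
- viewer.camera_info(name): a dict with "camera_matrix" (3x3 intrinsics, pixels), "k1" (the pictures are not rectified: a ray, as slopes to the right and down, at radius r is drawn at 1 + k1 r^2 times it, then the intrinsics apply), "view" (4x4, takes a point from world to camera coordinates). Camera axes: x right, y up, looking along -z (the intrinsics and any distortion apply to the point x, -y, -z); pixel columns grow to the right and rows downward; lengths in m; the calibration is good to about 2 mm. A picture is of the moment at which its call begins. camera_info takes no time and is no camera call.
- arm.close_job(): hands the job in; it is judged then, once.
Trained networks look in the newest picture that a camera, given by its name, has taken for a name from the list of things; names that differ only in an ending like _2 or _b are one class to them, and where a whole thing is asked for, a point or a joint stands for the part that bears it (a point fixed in the world has none). Each returns a list of dicts, best first, with "conf" (0 to 1); they miss things now and then, are a little off and sometimes report something else, mostly with a low value. They report only what shows in the picture. A call takes as long as a camera call. They do not tell look-alikes from the thing itself.
- finder.search_frame(label, camera): "pixel" ([column, row] in pixels, amid what is visible of it).
- finder.pinpoint(label, camera): "pixel" ([column, row] in pixels: a listed point, or the origin of a listed thing).
The state is a dict: "time_s": time; "joints": joint angles; "dq": joint speeds; "tau": joint torques, N m; "eef_pos": TCP position; "orientation": TCP orientation; "force": force on the tool from outside, world axes, zero at the start; "ft_torque": the same for the moment, N m; "width": finger opening in m; "gripper_force": force on a finger pad.
Only numpy, scipy, OpenCV 4.12 (cv2) and the standard library are available. Lean on these libraries where they do the work, as an engineer would, in place of code of your own. Each camera call takes 0.05 s, during which the arm holds its last target. There are 200 camera calls.

TASK

Get the supply board ready for its test: lay it flat in the nest of the test jig, terminal-block end towards the front rail, so that its heat sink fits the window of the pressure frame. Then swing the sprung frame down over it, hold it down against its spring and push the sliding bolt fully home under the keeper, so that the frame stays shut when you let go. Do not disturb the other things on the desk.

Things in the scene. Friction and masses are not known exactly. Their poses are not given: they have to be found in the camera images.
- power_module: Home-made supply board, loose, 0.13 kg: green board 54 mm (x) by 86 mm (y -44 to +42) on short feet, top face 5 mm above its underside. Black heat sink on the +x half; two batteries in a black holder at x -24 to +6, y -15 to +37, top at 23 mm; green terminal block and two yellow parts along the -y end; small black switch at the +y end. Origin: centre of underside. It lies left or right of the jig.
- heat_sink (a point): Middle of the finned top of the supply board's heat sink, 33 mm above the board's underside, at x +14, y -3 mm of the board. The fins are 24 mm wide (board x), 50 mm long (board y) and reach from 28 to 38 mm, the highest part of the board. Good to grip across the 24 mm from above, fingertips not lower than 25 mm above the board's underside (batteries beside it).
- board_end (a point): Point on the supply board at the middle of its +y edge (the end with the switch, away from the terminal block), 42 mm from the board's origin along +y.
- nest (a point): Centre of the nest's floor on top of the jig, 30 mm above the desk. Axes are the jig's: x from the front rail's side to the hinge, y left, z up. Six bevelled white guide blocks, 11 mm high, round the board's place leave 2 mm of play all round. The board lies right with its origin here and its +y along the nest's +x, heat sink at the right (-y). Turned the other way, the heat sink strikes the frame, which cannot shut.
- jig: Test jig: grey box 210 mm (x) by 160 mm (y), 30 mm high, black top; stands fast on the desk. Origin: centre of its underside, below the nest; same axes as the nest. Front rail's side faces the robot, hinge at the back (+x), keeper at the front left.
- frame (a joint): Angle of the pressure frame, rad: 0 shut (level, on its stops), 1.66 fully open (upright, leaning slightly back), as it starts. Aluminium frame holding a brown sheet with a window for the heat sink and two pressure pins that stop 1 mm above the board. Torsion springs on the hinge drive it open: about 3 N at the knob when open, 8 N when shut. Let go unbolted, it flies open.
- hinge (a point): Middle of the frame's hinge axis, which runs along the nest's y: 85 mm behind the nest (+x) and 36 mm above the nest's floor.
- bolt (a joint): Travel (m) of the sliding bolt along the frame's front rail: 0 drawn back, 0.026 fully home, towards the nest's +y. 8 mm steel rod inside the rail, moved by the knob with about 1.5 N; stays where left. Under 0.010 it clears the keeper. It enters only with the frame within about 0.015 rad of shut; if it sticks out while the frame comes down it lands on top of the keeper.
- bolt_knob (a point): Centre of the bolt's black ball knob, 22 mm across, 24 mm off the rail's top face. From the hinge, in nest axes: x = -0.160 cos a + 0.032 sin a, y = bolt travel, z = 0.160 sin a + 0.032 cos a (a: frame angle). Frame open: knob points back, behind the rail, 222 mm above the desk; shut: up, 98 mm. Pinched along y by fingers pointing down, it turns between them as the frame swings.
- front_rail (a point): Middle of the frame's front rail: bar 24 mm x 16 mm, 124 mm long along the nest's y, 160 mm from the hinge axis. The bolt slides inside it, the knob's stem comes out of a slot in its top face (the back face when the frame is open).
- keeper (a point): Middle of the keeper's opening that takes the bolt: steel post 20 mm (x) by 18 mm (y) at the jig's front left, 75 mm in front of the nest (-x) and 77 mm to its left (+y), top 80 mm above the desk, so 6 mm higher than the shut rail. The bar over the opening is 2.5 mm above the rod when the frame is fully down.
- meter: Yellow hand multimeter, 146 x 76 x 45 mm, lying face up on the side of the jig where the board is not. Bystander. Origin: centre of the underside.
- screwdriver_a: Screwdriver with a yellow handle, 164 mm long, near the front edge of the desk. Bystander. Origin: centre of the underside.
- long_nose: Long-nose pliers with blue sleeves, 160 mm long, at the left. Bystander. Origin: centre of the underside.
- side_cutters: Side cutters with red sleeves, 138 mm long, behind the jig. Bystander. Origin: centre of the underside.
- solder_reel: Blue and white reel of solder, 76 x 68 x 34 mm, behind the jig at the left. Bystander. Origin: centre of the underside.
- flux_tin: Round tin, 45 mm across and 22 mm high, at the left. Bystander. Origin: centre of the underside.
- tape_1: Black roll of tape, 55 mm across and 19 mm high, at the far left. Bystander. Origin: centre of the underside.
Things that resemble listed ones, but are neither listed nor needed, are in the scene too. What is meant by the power_module is not pink, and is the larger of those in its own colour.

How it is judged:
By the outcome, as a careful person would: the job done as asked, in the order asked, and still so for the second after the job is handed in, with the robot touching nothing.
It also fails if it takes over 64 s, if anything falls off the work surface, if the arm or the gripper's body presses on something with over 40 N, if the wrist force passes 120 N, or if a joint passes its speed limit or range.

## Working session

There is one attempt and no reset: what is moved stays moved. The work goes in short steps, Python scripts to look and compute and a shell command to move; the robot and the scene stay as the last step left them, time stands still between calls to the robot, and variables do not carry over. Pictures are saved under pics/ and viewed, at most 10 in all, crops included, and the job is handed in when it is done.

```bash
mkdir -p pics; cat > h.py <<'E'
import numpy as np, cv2
from plant import read_state, viewer, arm, finder
def snap(c,f=None):
    im=viewer.read_camera(c)
    if f: cv2.imwrite('pics/'+f,cv2.cvtColor(im,cv2.COLOR_RGB2BGR))
    return im
def ray(c,px):
    i=viewer.camera_info(c);K=np.array(i['camera_matrix']);V=np.array(i['view'])
    d=np.array([(px[0]-K[0,2])/K[0,0],(px[1]-K[1,2])/K[1,1]]);s=d.copy()
    for _ in range(20): s=d/(1+i['k1']*(s@s))
    R=V[:3,:3]; return -R.T@V[:3,3], R.T@np.array([s[0],-s[1],-1])
def at(c,px,z):
    o,d=ray(c,px); return o+d*(z-o[2])/d[2]
def proj(c,p):
    i=viewer.camera_info(c);K=np.array(i['camera_matrix']);V=np.array(i['view'])
    q=V[:3,:3]@np.array(p)+V[:3,3]; s=np.array([q[0],-q[1]])/-q[2]; s=s*(1+i['k1']*(s@s))
    return np.array([K[0,0]*s[0]+K[0,2],K[1,1]*s[1]+K[1,2]])
E
python3 - <<'E'
from h import *
np.set_printoptions(precision=4,suppress=True)
a=snap('scene');b=snap('top')
cv2.imwrite('pics/a.png',cv2.resize(cv2.cvtColor(a,4),(800,600)));cv2.imwrite('pics/b.png',cv2.resize(cv2.cvtColor(b,4),(800,600)))
for l,z in [('power_module',0),('heat_sink',.033),('board_end',.005),('nest',.03),('jig',0),('hinge',.066),('bolt_knob',.222),('front_rail',.226),('keeper',.07),('meter',0)]:
  for c in('top','scene'):
    for r in finder.pinpoint(l,c)[:4]: print(l,c,r['conf'],np.round(r['pixel'],1),at(c,r['pixel'],z))
for c in('top','scene'): print(c,ray(c,(256,192)))
print(read_state())
E
```

```text
power_module top 0.82 [190.2 211.3] [0.4707 0.3133 0.    ]
power_module top 0.82 [139.7 227.2] [0.4161 0.4868 0.    ]
power_module top 0.58 [233.5 208.6] [0.4798 0.164  0.    ]
power_module top 0.26 [185.6 201. ] [0.5063 0.3297 0.    ]
power_module scene 0.87 [223.3 241.9] [0.4728 0.3146 0.    ]
power_module scene 0.73 [255.1 226. ] [0.4923 0.1692 0.    ]
power_module scene 0.7 [190.3 268.6] [0.4079 0.4753 0.    ]
power_module scene 0.54 [361.9 195.7] [ 0.4239 -0.3116  0.    ]
heat_sink top 0.91 [190.1 211.7] [0.4678 0.3082 0.033 ]
heat_sink top 0.66 [284.4 217.8] [ 0.4469 -0.0085  0.033 ]
heat_sink top 0.61 [303.6 152.1] [ 0.6706 -0.0763  0.033 ]
heat_sink scene 0.69 [187.6 253.1] [0.4388 0.4637 0.033 ]
heat_sink scene 0.68 [227.4 230.8] [0.4753 0.2956 0.033 ]
heat_sink scene 0.62 [294.3 200.2] [ 0.5095 -0.0279  0.033 ]
heat_sink scene 0.55 [254.1 220. ] [0.4798 0.1831 0.033 ]
board_end top 0.89 [186.3 200.3] [0.5083 0.3265 0.005 ]
board_end top 0.81 [135.8 227.4] [0.4153 0.4988 0.005 ]
board_end top 0.66 [237.6 208. ] [0.4816 0.1497 0.005 ]
board_end scene 0.77 [214.9 242. ] [0.482
[... 1056 characters left out ...]
3063  0.    ]
meter scene 0.43 [302.1 200.5] [ 0.5393 -0.0976  0.    ]
top (array([0.4061, 0.0935, 1.3474]), array([ 0.0968, -0.0052, -0.9953]))
scene (array([-0.5712,  1.0018,  0.7388]), array([ 0.716 , -0.5635, -0.4121]))
{'time_s': 1.1, 'joints': array([ 1.0897,  0.1808,  1.607 ,  0.    ,  1.3538, -0.2063]), 'dq': array([-0.0004,  0.0004, -0.0008, -0.0012,  0.0002,  0.0006]), 'tau': array([  0.0013, -43.3862, -34.2169,   0.0703,   0.0312,  -0.    ]), 'eef_pos': array([0.156 , 0.5534, 0.2577]), 'orientation': array([-0.    ,  0.137 ,  0.9906, -0.    ]), 'force': array([0.9771, 0.4941, 0.0271]), 'ft_torque': array([0.0056, 0.042 , 0.0486]), 'gripper_force': 0.0, 'width': 0.0880733050554931}
```

```bash
python3 - <<'E'
from h import *
b=cv2.cvtColor(snap('top'),4);a=cv2.cvtColor(snap('scene'),4)
t=cv2.resize(b[130:270,100:350],(800,448),interpolation=2)
cv2.imwrite('pics/c.png',t)
E
```

```text
(no output)
```

View pics/c.png

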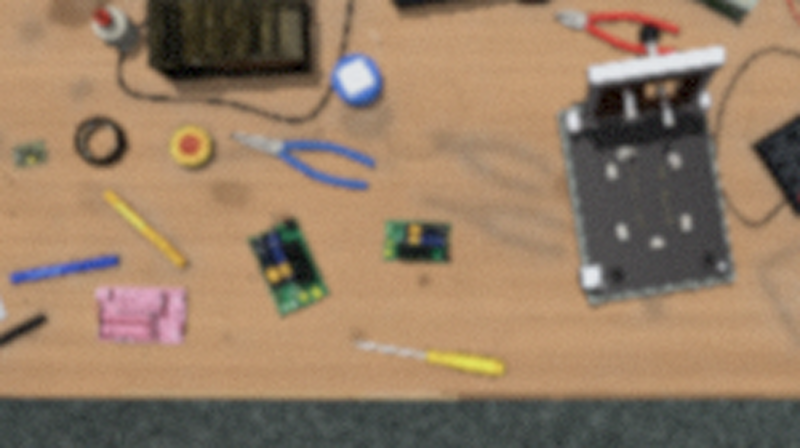

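View pics/a.png

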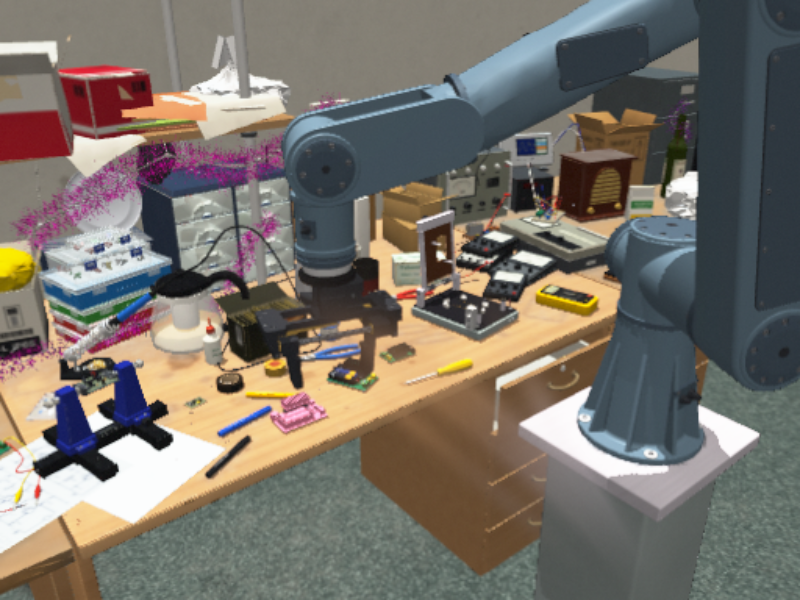

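```bash
cat >> h.py <<'E'
def ortho(im,c,cx,cy,z,half,mm=0.5):
    # rows: world x decreasing downward; cols: world y decreasing rightward
    n=int(2*half/mm*1000)
    g=(np.arange(n)+.5)*mm/1000-half
    X=cx-g[:,None]+0*g[None];Y=cy-g[None]+0*g[:,None]
    i=viewer.camera_info(c);K=np.array(i['camera_matrix']);V=np.array(i['view'])
    P=np.stack([X,Y,0*X+z],-1)@V[:3,:3].T+V[:3,3]
    s=P[...,:2]*[1,-1]/-P[...,2:]; s=s*(1+i['k1']*(s**2).sum(-1,keepdims=True))
    m=(s*[K[0,0],K[1,1]]+[K[0,2],K[1,2]]).astype(np.float32)
    return cv2.remap(im,m[...,0],m[...,1],cv2.INTER_CUBIC)
def avg(c,n=6): return np.clip(np.mean([viewer.read_camera(c).astype(float) for _ in range(n)],0),0,255).astype(np.uint8)
E
python3 - <<'E'
from h import *
t=avg('top');np.save('t.npy',t)
s=avg('scene');np.save('s.npy',s)
o=ortho(t,'top',.535,-.057,.03,.15,1)
p=ortho(t,'top',.470,.313,.005,.06,.4); q=ortho(s,'scene',.470,.313,.005,.06,.4)
r=ortho(s,'scene',.535,-.057,.03,.15,1)
im=np.hstack([np.vstack([p,q]) if 0 else cv2.resize(p,(300,300)),o]); im2=np.hstack([cv2.resize(q,(300,300)),r])
cv2.imwrite('pics/d.png',cv2.cvtColor(np.vstack([im,im2]),4))
E
```

```text
(no output)
```

View pics/d.png

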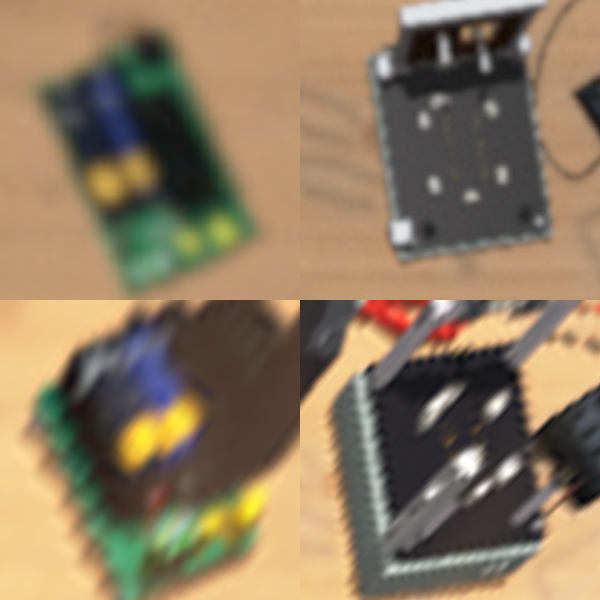

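```bash
cat > fit.py <<'E'
from h import *
from scipy.optimize import minimize
t=np.load('t.npy');U=8
def T(x,y,yaw): 
    c,s=np.cos(yaw),np.sin(yaw); return lambda P:np.array([[x+c*p[0]-s*p[1],y+s*p[0]+c*p[1],p[2]] for p in P])
def box(x0,x1,y0,y1,z0,z1): return [(x,y,z) for x in(x0,x1) for y in(y0,y1) for z in(z0,z1)]
def render(boxes,par,win):
    x0,y0,x1,y1=win;m=np.zeros(((y1-y0)*U,(x1-x0)*U),np.uint8)
    for b in boxes:
        pp=np.array([proj('top',p) for p in T(*par)(b)])
        q=((pp+.5-[x0,y0])*U*16).astype(np.int32)
        cv2.fillConvexPoly(m,cv2.convexHull(q.reshape(-1,1,2)),255,shift=4)
    return cv2.resize(m,(x1-x0,y1-y0),interpolation=cv2.INTER_AREA)/255.
def fit(boxes,p0,win,W=1):
    x0,y0,x1,y1=win
    c=t[y0:y1,x0:x1].astype(float)
    f=(c[...,0]-c[...,2])            # wood: strong red-blue
    a=render(boxes,p0,win); a=cv2.GaussianBlur(a,(0,0),.7)
    bg=np.median(f[a<.01]); 
    S=np.clip(1-f/bg,0,1); S=np.clip(S/.6,0,1)
    def cost(p): return np.mean(W*np.abs(cv2.GaussianBlur(render(boxes,p,win),(0,0),.7)-S))
    best=min((minimize(cost,np.array(p0)+d,method='Nelder-Mead',options=dict(initial_simplex=np.array(p0)+d+np.array([[0,0,0],[.006,0,0],[0,.006,0],[0,0,.08]]),xatol=1e-5,fatol=1e-7)) for d in ([0,0,0],[.004,-.004,.05],[-.004,.004,-.05])),key=lambda r:r.fun)
    return best.x,best.fun,S
if __name__=='__main__':
    np.set_printoptions(precision=4,suppress=True)
    mod=[box(-.027,.027,-.044,.042,.002,.005),box(-.024,.006,-.015,.037,0,.023),box(.002,.026,-.028,.022,.028,.038)]
    yb=np.radians(24.3)-np.pi/2+np.pi/2
    p,f,_=fit(mod,[.4657,.3143,np.radians(24.3)-np.pi/2],(165,185,216,240))
    print('board',p,np.degrees(p[2])+90,f)
    w=(262,168,345,235); 
    p,f,S=fit([box(-.105,.105,-.08,.08,0,.03)],[.535,-.06,.14],w)
    print('jig',p,np.degrees(p[2]),f)
    o=ortho(t,'top',.535,-.06,.041,.1,.5).astype(float); g=o.min(2)
    n,l,st,ce=cv2.connectedComponentsWithStats((g>120).astype(np.uint8))
    for k in range(1,n):
        if 8<st[k,4]<2500: print(.535+.1-ce[k][1]*.0005,-.06+.1-ce[k][0]*.0005,st[k,4])
E
python3 fit.py
```

```text
Traceback (most recent call last):
  File "fit.py", line 28, in <module>
    p,f,_=fit(mod,[.4657,.3143,np.radians(24.3)-np.pi/2],(165,185,216,240))
          ~~~^^^^^^^^^^^^^^^^^^^^^^^^^^^^^^^^^^^^^^^^^^^^^^^^^^^^^^^^^^^^^^
  File "fit.py", line 22, in fit
    best=min((minimize(cost,np.array(p0)+d,method='Nelder-Mead',options=dict(initial_simplex=np.array(p0)+d+np.array([[0,0,0],[.006,0,0],[0,.006,0],[0,0,.08]]),xatol=1e-5,fatol=1e-7)) for d in ([0,0,0],[.004,-.004,.05],[-.004,.004,-.05])),key=lambda r:r.fun)
  File "fit.py", line 22, in <genexpr>
    best=min((minimize(cost,np.array(p0)+d,method='Nelder-Mead',options=dict(initial_simplex=np.array(p0)+d+np.array([[0,0,0],[.006,0,0],[0,.006,0],[0,0,.08]]),xatol=1e-5,fatol=1e-7)) for d in ([0,0,0],[.004,-.004,.05],[-.004,.004,-.05])),key=lambda r:r.fun)
              ~~~~~~~~^^^^^^^^^^^^^^^^^^^^^^^^^^^^^^^^^^^^^^^^^^^^^^^^^^^^^^^^^^^^^^^^^^^^^^^^^^^^^^^^^^^^^^^^^^^^^^^^^^^^^^^^^^^^^^^^^^^^^^^^^^^^^^^^^^^^^^^^^^^^^^^^^^^^^^^^^^^^^^^^^
  File "fit.py", line 21, in cost
    def cost(p): return np.mean(W*np.abs(cv2.GaussianBlur(render(boxes,p,win),(0,0),.7)-S))
                                                          ~~~~~~^^^^^^^^^^^^^
  File "fit.py", line 10, in render
    pp=np.array([proj('top',p) for p in T(*par)(b)])
                 ~~~~^^^^^^^^^
  File "h.py", line 15, in proj
    i=viewer.camera_info(c);K=np.array(i['camera_matrix']);V=np.array(i['view'])
ValueError: time passes only in moves, steps and waits
```

```bash
sed -i 's/viewer.camera_info(c)/CI(c)/g; s/^def snap/import functools\n@functools.cache\ndef CI(c): return viewer.camera_info(c)\ndef snap/' h.py; python3 fit.py
```

```text
board [ 0.4705  0.3164 -1.0835] 27.91838732642102 0.08980149101512476
jig [ 0.5375 -0.0686  0.149 ] 8.53927721953984 0.06727852157267271
0.6280924024640657 -0.05043839835728953 487
0.6326893687707641 -0.13185215946843853 301
0.6192547169811321 0.013150707547169821 2120
0.6209 -0.09027586206896551 435
0.5914656488549619 0.01860687022900764 131
0.5827360774818402 -0.043365617433414036 413
0.5753378099173554 -0.09657747933884298 484
0.5703053892215569 0.015700598802395216 167
0.5681267605633803 -0.14120187793427227 213
0.5633787313432836 -0.029900186567164172 536
0.550234126984127 0.011888888888888897 126
0.5495818181818182 -0.14374545454545454 55
0.5303674242424242 0.008803030303030313 132
0.5093257142857143 -0.10734095238095237 525
0.5083201581027668 0.005725296442687759 253
0.5103040540540541 -0.1497027027027027 74
0.4995208 -0.040106399999999987 625
0.4925833333333334 -0.1522738095238095 42
0.48839333333333335 -0.07665333333333334 450
0.4634047619047619 -0.14447916666666666 168
0.45192602040816326 -0.15657908163265308 196
0.44634285714285715 -0.1319142857142857 35
0.4436707317073171 -0.11545121951219511 41
0.4405869565217391 -0.08860144927536232 69
0.43746341463414634 -0.0683170731707317 41
0.4355 -0.04824999999999999 10
```

```bash
cat > fb.py <<'E'
from fit import *
np.set_printoptions(precision=4,suppress=True)
win=(165,185,216,240);x0,y0,x1,y1=win
mod=[box(-.027,.027,-.044,.042,.003,.005),box(-.024,.006,-.015,.037,.005,.023),box(.002,.026,-.028,.022,.028,.038)]
c=t[y0:y1,x0:x1].astype(float); lab=cv2.cvtColor(t[y0:y1,x0:x1],cv2.COLOR_RGB2LAB).astype(float)
p0=[.4657,.3143,np.radians(24.3)-np.pi/2]
# green-ness: g - r; wood strongly negative
f=c[...,1]-c[...,0]; a=cv2.GaussianBlur(render(mod,p0,win),(0,0),.7); bg=np.median(f[a<.01]); print('bg',bg)
S=np.clip((1-f/bg)/.8,0,1)
# yellow parts inside hull: fill
S=cv2.morphologyEx(S,cv2.MORPH_CLOSE,np.ones((3,3)))
def cost(p): return np.mean(np.abs(cv2.GaussianBlur(render(mod,p,win),(0,0),.7)-S))
for d in ([0,0,0],[.004,-.004,.05],[-.004,.004,-.05]):
    q=np.array(p0)+d
    r=minimize(cost,q,method='Nelder-Mead',options=dict(initial_simplex=q+np.array([[0,0,0],[.006,0,0],[0,.006,0],[0,0,.08]]),xatol=1e-5,fatol=1e-7)); print(r.x,np.degrees(r.x[2])+90,r.fun)
def draw(p,col,o,K):
    for b in mod:
        h=cv2.convexHull(np.array([(proj('top',v)-[x0-.0,y0]+.5)*K for v in T(*p)(b)]).astype(np.float32)).astype(int)
        cv2.polylines(o,[h],True,col,1)
K=10;o=cv2.resize(t[y0:y1,x0:x1],None,fx=K,fy=K,interpolation=cv2.INTER_CUBIC);o=cv2.cvtColor(o,4)
draw(r.x,(0,0,255),o,K);draw(p0,(255,255,255),o,K);cv2.imwrite('pics/e.png',o)
E
python3 fb.py
```

```text
bg -39.0
[ 0.4692  0.3143 -1.1104] 26.37966623589743 0.08553957365044323
[ 0.4695  0.3143 -1.107 ] 26.571345094674122 0.0854749052999514
[ 0.4656  0.3115 -1.1471] 24.276217882587247 0.08501709109834636
```

View pics/e.png

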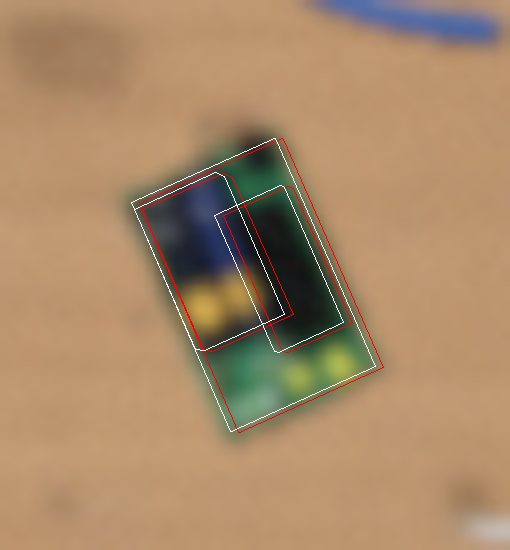

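```bash
python3 -m jog '[[0.4,-2.3,-1.0,0,0,0,0],[0.4,-2.3,-1.0,0,0,0,0],[0.4,-2.3,-1.0,0,0,0,0],[0.4,-2.3,-1.0,0,0,0,0],[0.4,-2.3,-1.0,0,0,0,0],[0.4,-2.3,-1.0,0,0,0,0],[0.4,-2.3,-1.0,0,0,0,0],[0.4,-2.3,-1.0,0,0,0,0]]' 20
python3 -m jog '[[0.4,-2.3,-1.0,0,0,0,0],[0.4,-2.3,-1.0,0,0,0,0],[0.4,-2.3,-1.0,0,0,0,0],[0.4,-2.3,-1.0,0,0,0,0],[0.4,-2.3,-1.0,0,0,0,0],[0.4,-2.3,-1.0,0,0,0,0],[0.4,-2.3,-1.0,0,0,0,0],[0.4,-2.3,-1.0,0,0,0,0]]'
python3 -m jog '[[0.4,0,0,0,0,0,-0.116],[0.4,0,0,0,0,0,-0.116],[0.4,0,0,0,0,0,-0.116],[0.4,0,0,0,0,0,-0.116],[0.4,0,0,0,0,0,-0.116],[0.4,0,0,0,0,0,-0.116],[0.4,0,0,0,0,0,0],[0.4,0,0,0,0,0,0]]'
cat >> h.py <<'E'
def to(x,y,z=None,ang=None):
    "remaining shift in current tool axes (cm), and turn rz"
    s=read_state();from_q=s['orientation'];from scipy.spatial.transform import Rotation as Ro
    R=Ro.from_quat([*from_q[1:],from_q[0]]).as_matrix();p=s['eef_pos']
    d=R.T@(np.array([x,y,p[2] if z is None else z])-p)*100
    a=np.degrees(np.arctan2(R[1,1],R[0,1]))
    print('p',np.round(p,4),'yang',round(a,2),'tilt',np.round(R[:,2],4),'shift',np.round(d,2),'rz',None if ang is None else round(-np.radians(ang-a),3),'F',np.round(s['force'],1),'w',round(s['width'],4),'g',round(s['gripper_force'],1),'t',s['time_s'])
E
python3 - <<'E'
from h import *
to(.4686,.298,.12,114.3)
np.save('s.npy',avg('scene',3))
for l,z in [('power_module',0),('heat_sink',.033),('board_end',.005)]:
  for c in('top','scene'):
    snap(c)
    for r in finder.pinpoint(l,c)[:3]: print(l,c,r['conf'],np.round(r['pixel'],1),at(c,r['pixel'],z))
E
```

```text
time_s: 2.47
eef_pos: [0.3122, 0.4257, 0.2579]
orientation: [0.0, 0.137, 0.991, 0.0]
force: [1.1, 0.4, 0.1]
width: 0.0526
gripper_force: 0.0
time_s: 3.13
eef_pos: [0.4677, 0.2987, 0.2578]
orientation: [0.0, 0.137, 0.991, 0.0]
force: [0.6, 0.5, 0.1]
width: 0.0532
gripper_force: 0.0
time_s: 3.8
eef_pos: [0.4668, 0.2996, 0.2577]
orientation: [0.0, -0.207, 0.978, 0.0]
force: [0.2, 0.3, -0.1]
width: 0.0525
gripper_force: 0.0
p [0.4668 0.2996 0.2577] yang 113.94 tilt [ 1.e-04  0.e+00 -1.e+00] shift [-0.1  -0.22 13.77] rz -0.006 F [ 0.2  0.3 -0.1] w 0.0525 g 0.0 t 3.8
power_module top 0.68 [298.3 165.9] [ 0.62838243 -0.06128416  0.        ]
power_module top 0.65 [230.1 205.5] [0.49054896 0.17579626 0.        ]
power_module top 0.62 [192.7 211.6] [0.46966042 0.30462379 0.        ]
power_module scene 0.8 [226.8 241.3] [0.4688369  0.30368055 0.        ]
power_module scene 0.74 [277.6 239.4] [0.3755872  0.16815074 0.        ]
power_module scene 0.66 [257.  227.5] [0.47989477 0.17075627 0.        ]
heat_sink top 0.64 [192.  210.8] [0.470795   0.30184654 0.033     ]
heat_sink top 0.57 [226.8 209.5] [0.4750369  0.18481179 0.033     ]
heat_sink top 0.49 [159.4 175.7] [0.59008942 0.4146062  0.033     ]
heat_sink scene 0.86 [226.8 234.2] [0.45844748 0.3097043  0.033     ]
heat_sink scene 0.48 [210.  240.7] [0.45776422 0.37324682 0.033     ]
heat_sink scene 0.45 [253.7 219.9] [0.48123269 0.18374762 0.033     ]
board_end top 0.77 [239.3 208.6] [0.4795361  0.14386119 0.005     ]
board_end top 0.45 [182.3 201.5] [0.50421571 0.34019861 0.005     ]
board_end scene 0.68 [214. 240.] [0.49425365 0.33586012 0.005     ]
board_end scene 0.5 [262.3 224.6] [0.47749296 0.14946862 0.005     ]
```

```bash
python3 -m jog '[[0.3,-0.1,-0.2,2.5,0,0,0],[0.3,0,0,2.5,0,0,0],[0.3,0,0,2.5,0,0,0],[0.3,0,0,2.5,0,0,0],[0.3,0,0,2.5,0,0,0],[0.3,0,0,2.5,0,0,0],[0.3,0,0,2.5,0,0,0],[0.3,0,0,1.0,0,0,0]]'
python3 -m jog '[[0.3,0,0,1.0,0,0,0],[0.3,0,0,1.0,0,0,0],[0.3,0,0,0.6,0,0,0],[0.3,0,0,0,0,0,0],[1,0,0,0,0,0,0],[1,0,0,0,0,0,0],[1,0,0,0,0,0,0],[1,0,0,0,0,0,0]]' 20
python3 -m jog '[[1,0,0,0,0,0,0],[1,0,0,0,0,0,0],[1,0,0,0,0,0,0],[1,0,0,0,0,0,0],[1,0,0,0,0,0,0],[1,0,0,0,0,0,0],[1,0,0,0,0,0,0],[1,0,0,0,0,0,0]]'
python3 -c "
from h import *
to(.4686,.298)"
```

```text
time_s: 5.22
eef_pos: [0.4665, 0.2974, 0.0694]
orientation: [-0.002, -0.209, 0.978, -0.0]
force: [-0.8, -0.3, -0.3]
width: 0.0614
gripper_force: 0.0
time_s: 5.88
eef_pos: [0.4691, 0.2984, 0.0475]
orientation: [0.001, -0.209, 0.978, 0.0]
force: [0.6, 0.8, -0.6]
width: 0.0371
gripper_force: 0.0
time_s: 6.55
eef_pos: [0.4687, 0.2983, 0.0471]
orientation: [0.0, -0.209, 0.978, 0.0]
force: [-1.5, 0.7, 5.8]
width: 0.0236
gripper_force: 20.0
p [0.4687 0.2983 0.0471] yang 114.13 tilt [ 4.e-04  2.e-04 -1.e+00] shift [ 0.02 -0.03 -0.  ] rz None F [-1.5  0.7  5.8] w 0.0236 g 20.0 t 6.55
```

```bash
python3 -m jog '[[1,0,0,-0.5,0,0,0],[1,0,0,-1.5,0,0,0],[1,0,0,-2,0,0,0],[1,0,0,-2,0,0,0],[1,0,0,-2,0,0,0],[1,0,0,-2,0,0,0],[1,0,0,-2,0,0,0],[1,0,0,0,0,0,0]]' 25
python3 - <<'E'
from h import *
to(.4687,.2983)
p=read_state()['eef_pos']; zu=p[2]-.047
t=avg('top',4);s=avg('scene',4)
a=ortho(t,'top',p[0],p[1],zu+.005,.06,.4);b=ortho(s,'scene',p[0],p[1],zu+.005,.1,.667)
cv2.imwrite('pics/f.png',cv2.cvtColor(np.hstack([a,b]),4))
for l,z in [('power_module',0),('heat_sink',.033),('board_end',.005)]:
  for c in('top','scene'):
    snap(c)
    for r in finder.pinpoint(l,c)[:3]: print(l,c,r['conf'],np.round(r['pixel'],1),at(c,r['pixel'],zu+z))
E
```

```text
time_s: 7.22
eef_pos: [0.4707, 0.2989, 0.1706]
orientation: [0.003, -0.209, 0.978, 0.0]
force: [0.5, -0.1, 0.7]
width: 0.0236
gripper_force: 25.0
p [0.4707 0.2989 0.1706] yang 114.14 tilt [ 0.0062  0.0021 -1.    ] shift [ 0.2   0.03 -0.  ] rz None F [ 0.5 -0.1  0.7] w 0.0236 g 25.0 t 7.2167Traceback (most recent call last):
  File "<stdin>", line 6, in <module>
    return _nx.concatenate(arrs, 1, dtype=dtype, casting=casting)
           ~~~~~~~~~~~~~~~^^^^^^^^^^^^^^^^^^^^^^^^^^^^^^^^^^^^^^^
ValueError: all the input array dimensions except for the concatenation axis must match exactly, but along dimension 0, the array at index 0 has size 300 and the array at index 1 has size 299
```

```bash
python3 -m jog '[[1,0,0,0,0,0,0.09],[1,0,0,0,0,0,0.09],[1,0,0,0,0,0,0.089],[1,0,-1.5,0,0,0,0],[1,0,-2.5,0,0,0,0],[1,0,-2.5,0,0,0,0],[1,0,-2.5,0,0,0,0],[1,0,-2.5,0,0,0,0]]' 25
python3 -m jog '[[1,0,-2.5,0,0,0,0],[1,0,-2.5,0,0,0,0],[1,0,-2.5,0,0,0,0],[1,0,-2.5,0,0,0,0],[1,0,-2.5,0,0,0,0],[1,0,-2.5,0,0,0,0],[1,0,-2.5,0,0,0,0],[1,0,-2.5,0,0,0,0]]'
python3 -m jog '[[1,-0.2,-2.5,0,0,0,0],[1,-0.2,-2.5,0,0,0,0],[1,-0.2,-1.2,0,0,0,0],[1,0,0,0,0,0,0],[1,0,0,0,0,0,0],[1,0,0,0,0,0,0],[1,0,0,0,0,0,0],[1,0,0,0,0,0,0]]'
python3 - <<'E'
from h import *
to(.5362,-.0828,.13,98.7)
p=read_state()['eef_pos']; zu=p[2]-.047
t=avg('top',4);s=avg('scene',4)
a=ortho(t,'top',p[0],p[1],zu+.005,.1,.5);b=ortho(s,'scene',p[0],p[1],zu+.005,.1,.5)
cv2.imwrite('pics/f.png',cv2.cvtColor(np.hstack([a,b]),4))
for l,z in [('power_module',0),('heat_sink',.033),('board_end',.005)]:
  for c in('top','scene'):
    snap(c)
    for r in finder.pinpoint(l,c)[:2]: print(l,c,r['conf'],np.round(r['pixel'],1),at(c,r['pixel'],zu+z))
E
```

```text
time_s: 8.28
eef_pos: [0.4857, 0.1835, 0.1661]
orientation: [-0.001, -0.076, 0.997, -0.0]
force: [0.3, -0.2, -1.7]
width: 0.0235
gripper_force: 25.0
time_s: 8.95
eef_pos: [0.516, -0.0144, 0.1661]
orientation: [-0.0, -0.076, 0.997, 0.0]
force: [-0.5, 0.3, -0.5]
width: 0.0236
gripper_force: 25.0
time_s: 9.62
eef_pos: [0.5313, -0.0723, 0.1666]
orientation: [-0.0, -0.077, 0.997, 0.0]
force: [0.5, 0.9, -1.4]
width: 0.0236
gripper_force: 25.0
p [ 0.5313 -0.0723  0.1666] yang 98.81 tilt [-3.e-04  3.e-04 -1.e+00] shift [-0.32 -1.12  3.66] rz 0.002 F [ 0.5  0.9 -1.4] w 0.0236 g 25.0 t 9.6167
power_module top 0.84 [140.5 227.3] [0.4148799  0.44936579 0.11960372]
power_module top 0.65 [303.  188.7] [ 0.5357843  -0.06143965  0.11960372]
power_module scene 0.85 [192.4 268.7] [0.24579758 0.55677826 0.11960372]
power_module scene 0.65 [254.5 225.8] [0.32213947 0.30462782 0.11960372]
heat_sink top 0.74 [226. 210.] [0.46724041 0.1789354  0.15260372]
heat_sink top 0.63 [141.1 224.4] [0.42346702 0.43818073 0.15260372]
heat_sink scene 0.63 [186.7 255. ] [0.2615163  0.56095648 0.15260372]
heat_sink scene 0.56 [298.4 166. ] [ 0.53107054 -0.06301272  0.15260372]
board_end top 0.59 [132.5 227.7] [0.41357649 0.47306278 0.12460372]
board_end top 0.54 [300.5 177.8] [ 0.56984105 -0.05341021  0.12460372]
board_end scene 0.61 [263.1 225.4] [0.30141637 0.28961564 0.12460372]
board_end scene 0.61 [174.2 272.2] [0.25361479 0.60193361 0.12460372]
```

View pics/f.png

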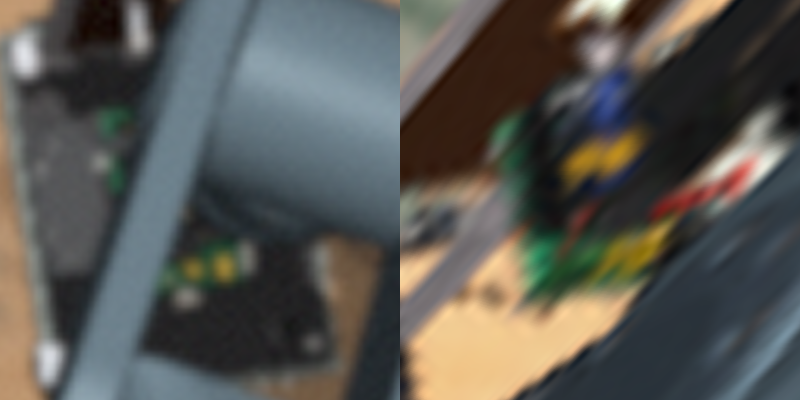

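```bash
python3 -m jog '[[1,-0.1,-0.3,0,0,0,0.002],[1,-0.1,-0.4,0,0,0,0],[1,-0.12,-0.4,0,0,0,0],[1,0,0,1.5,0,0,0],[1,0,0,1.5,0,0,0],[1,0,0,1.5,0,0,0],[1,0,0,1.5,0,0,0],[1,0,0,0.6,0,0,0]]' 25
python3 -m jog '[[1,0,0,0,0,0,0],[1,0,0,0,0,0,0],[1,0,0,0,0,0,0],[1,0,0,0,0,0,0],[1,0,0,0,0,0,0],[1,0,0,0,0,0,0],[1,0,0,0,0,0,0],[1,0,0,0,0,0,0]]'
python3 - <<'E'
from h import *
to(.5362,-.0828,.1,98.7)
p=read_state()['eef_pos']; zu=p[2]-.047
n=np.array([.537,-.0685])
t=avg('top',6);np.save('t2.npy',t)
x0,y0,x1,y1=270,165,340,235;K=11
o=cv2.cvtColor(cv2.resize(t[y0:y1,x0:x1],None,fx=K,fy=K,interpolation=2),4)[:600]
c,s=np.cos(.152),np.sin(.152)
O=p[:2]-np.array([c*-.003-s*-.014,s*-.003+c*-.014])
print('origin',O,zu)
def poly(P,z,col,org):
    q=np.array([proj('top',[org[0]+c*a-s*b,org[1]+s*a+c*b,z])-[x0,y0]+.5 for a,b in P])*K
    cv2.polylines(o,[q.astype(int)],True,col,1)
R=lambda a0,a1,b0,b1:[(a0,b0),(a0,b1),(a1,b1),(a1,b0)]
poly(R(-.044,.042,-.027,.027),zu+.005,(255,255,255),O)
poly(R(-.015,.037,-.006,.024),zu+.023,(255,255,0),O)
poly(R(-.046,.044,-.029,.029),.041,(0,0,255),n)
poly(R(-.105,.105,-.08,.08),.03,(0,0,255),n)
cv2.imwrite('pics/g.png',o)
E
```

```text
time_s: 11.28
eef_pos: [0.5354, -0.084, 0.0987]
orientation: [-0.001, -0.075, 0.997, 0.001]
force: [0.2, 0.0, -1.7]
width: 0.0235
gripper_force: 25.0
time_s: 11.95
eef_pos: [0.5366, -0.084, 0.101]
orientation: [0.0, -0.075, 0.997, -0.0]
force: [-0.8, 0.3, -1.5]
width: 0.0234
gripper_force: 25.0
p [ 0.5366 -0.084   0.101 ] yang 98.61 tilt [ 4.e-04 -2.e-04 -1.e+00] shift [0.02 0.12 0.1 ] rz -0.002 F [-0.8  0.3 -1.5] w 0.0234 g 25.0 t 11.95
origin [ 0.5373977  -0.06967964] 0.0539909239670706
```

View pics/g.png

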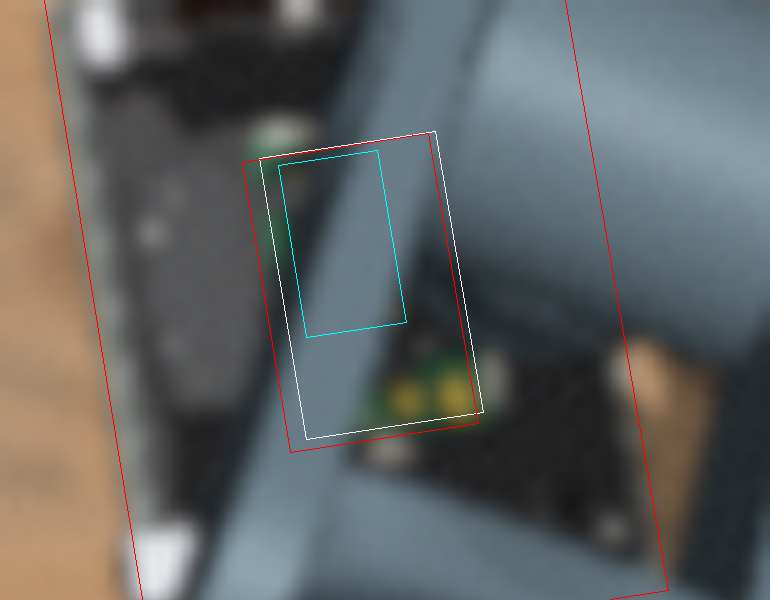

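```bash
python3 - <<'E'
from h import *
t=np.load('t2.npy').astype(np.float32)
c,s=np.cos(.152),np.sin(.152);O=np.array([.5374,-.0697])
def prof(xs,ys,z):
    P=[[proj('top',[O[0]+c*a-s*b,O[1]+s*a+c*b,z]) for b in ys] for a in xs]
    m=np.array(P,np.float32); return cv2.remap(t,m[...,0],m[...,1],1).mean(1)
print('front'); 
for b in ((-.024,-.018),(-.017,-.011),(-.010,-.004)):
  xs=np.arange(-.056,-.030,.002);print(b);print(np.c_[xs*1000,prof(xs,np.linspace(*b,5),.059)].round(0).astype(int).T)
print('back');xs=np.arange(.030,.056,.002)
for b in ((.026,.028),(.021,.025),(.016,.020),(.012,.015)): print(b);print(np.c_[xs*1000,prof(xs,np.linspace(*b,4),.059)].round(0).astype(int).T)
print('left');ys=np.arange(.016,.040,.002);
P=np.array([[proj('top',[O[0]+c*a-s*b,O[1]+s*a+c*b,.059]) for a in np.linspace(.012,.024,5)] for b in ys],np.float32)
print(np.c_[ys*1000,cv2.remap(t,P[...,0],P[...,1],1).mean(1)].round(0).astype(int).T)
E
```

```text
front
(-0.024, -0.018)
[[-56 -54 -52 -50 -48 -46 -44 -42 -40 -38 -36 -34 -32]
 [ 34  35  36  38  52  70  94 112 126 126 121 104  84]
 [ 33  34  37  41  56  72  91 106 117 117 114 105  94]
 [ 35  36  37  37  39  43  48  52  56  57  57  55  53]]
(-0.017, -0.011)
[[-56 -54 -52 -50 -48 -46 -44 -42 -40 -38 -36 -34 -32]
 [ 34  34  34  35  40  51  65  80  91  96  92  80  65]
 [ 33  34  36  41  50  62  74  85  92  96  94  88  79]
 [ 35  36  37  37  39  42  44  46  48  49  49  49  49]]
(-0.01, -0.004)
[[-56 -54 -52 -50 -48 -46 -44 -42 -40 -38 -36 -34 -32]
 [ 46  51  53  52  48  51  57  76  91 101  98  90  72]
 [ 46  50  54  57  59  65  73  84  92  97  94  86  73]
 [ 46  50  51  52  50  49  48  50  49  48  48  46  43]]
back
(0.026, 0.028)
[[ 30  32  34  36  38  40  42  44  46  48  50  52  54]
 [ 69  66  62  59  57  63  70  85  96 102  96  83  64]
 [ 75  75  78  83  90  97 105 112 116 114 102  85  64]
 [ 74  72  71  71  72  78  84  96 103 105  95  82  63]]
(0.021, 0.025)
[[ 30  32  34  36  38  40  42  44  46  48  50  52  54]
 [ 68  65  60  54  49  57  73  99 116 129 119 103  77]
 [ 72  71  71  71  74  87 104 124 136 142 127 106  78]
 [ 71  69  65  61  59  70  86 108 122 131 119 102  75]]
(0.016, 0.02)
[[ 30  32  34  36  38  40  42  44  46  48  50  52  54]
 [ 65  66  65  57  53  54  74  99 121 131 124 104  78]
 [ 66  67  67  61  60  66  88 113 132 139 129 106  78]
 [ 67  66  62  54  52  57  78 102 122 130 121 101  76]]
(0.012, 0.015)
[[ 30  32  34  36  38  40  42  44  46  48  50  52  54]
 [ 51  54  54  51  49  48  65  82 100 104 101  81  62]
 [ 55  57  57  55  53  54  71  88 105 107 101  81  61]
 [ 57  58  57  52  51  52  66  81  97 100  96  77  59]]
left
[[16 18 20 22 24 26 28 30 32 34 36 38]
 [43 40 39 41 45 52 60 68 75 79 82 83]
 [49 47 51 60 73 82 87 86 83 82 83 84]
 [54 49 49 52 59 66 73 76 79 81 84 85]]
```

```bash
python3 -m jog '[[1,0.02,0.08,0,0,0,0],[1,0,0,0.4,0,0,0],[1,0,0,0.4,0,0,0],[1,0,0,0.2,0,0,0],[1,0,0,0.2,0,0,0],[1,0,0,0,0,0,0],[1,0,0,0,0,0,0],[1,0,0,0,0,0,0]]' 15
python3 -c "
from h import *
to(.5362,-.0831,.0765,98.7)"
```

```text
time_s: 12.92
eef_pos: [0.5362, -0.0832, 0.0887]
orientation: [0.0, -0.075, 0.997, -0.0]
force: [0.8, 1.0, -0.9]
width: 0.0239
gripper_force: 15.0
p [ 0.5362 -0.0832  0.0887] yang 98.61 tilt [ 1.e-04 -0.e+00 -1.e+00] shift [-0.    0.01  1.22] rz -0.002 F [ 0.8  1.  -0.9] w 0.0239 g 15.0 t 12.9167
```

```bash
python3 -m jog '[[1,0,0,0.15,0,0,0],[1,0,0,0.15,0,0,0],[1,0,0,0.15,0,0,0],[1,0,0,0.15,0,0,0],[1,0,0,0,0,0,0],[1,0,0,0,0,0,0],[1,0,0,0,0,0,0],[1,0,0,0,0,0,0]]' 10
python3 -m jog '[[1,0,0,0.15,0,0,0],[1,0,0,0.15,0,0,0],[1,0,0,0.15,0,0,0],[1,0,0,0.1,0,0,0],[1,0,0,0,0,0,0],[1,0,0,0,0,0,0],[1,0,0,0,0,0,0],[1,0,0,0,0,0,0]]' 10
python3 -c "
from h import *
to(.5362,-.0831,.0765,98.7)"
```

```text
time_s: 13.58
eef_pos: [0.5362, -0.0832, 0.0828]
orientation: [0.0, -0.075, 0.997, -0.0]
force: [-0.5, 0.1, -0.6]
width: 0.0239
gripper_force: 10.0
time_s: 14.25
eef_pos: [0.5361, -0.0832, 0.0772]
orientation: [-0.0, -0.075, 0.997, -0.0]
force: [-0.1, 0.2, -0.7]
width: 0.024
gripper_force: 10.0
p [ 0.5361 -0.0832  0.0772] yang 98.61 tilt [-0. -0. -1.] shift [-0.01  0.01  0.07] rz -0.002 F [-0.1  0.2 -0.7] w 0.024 g 10.0 t 14.25
```

```bash
python3 -m jog '[[1,0,0,0.06,0,0,0],[1,0,0,0.06,0,0,0],[1,0,0,0,0,0,0],[1,0,0,0,0,0,0],[1,0,0,0,0,0,0],[1,0,0,0,0,0,0],[1,0,0,0,0,0,0],[1,0,0,0,0,0,0]]' 6
python3 -m jog '[[0.4,0,0,0,0,0,0],[0.4,0,0,0,0,0,0],[0.4,0,0,0,0,0,0],[0.4,0,0,0,0,0,0],[0.4,0,0,-1,0,0,0],[0.4,0,0,-2,0,0,0],[0.4,0,0,-2.5,0,0,0],[0.4,0,0,-2.5,0,0,0]]'
python3 -m jog '[[0.4,-2.5,0,-3,0,0,0],[0.4,-1,0,-3,0,0,0],[0.4,0,0,-3,0,0,0],[0.4,0,0,-3,0,0,0],[0.4,0,0,-3,0,0,0],[0.4,0,0,-2.5,0,0,0],[0.4,0,0,0,0,0,0],[0.4,0,0,0,0,0,0]]'
python3 - <<'E'
from h import *
to(.6,-.08)
t=avg('top',4);s=avg('scene',4);np.save('t3.npy',t);np.save('s3.npy',s)
a=cv2.resize(t[150:240,260:350],(400,400),interpolation=2);b=cv2.resize(s[130:220,250:340],(400,400),interpolation=2)
cv2.imwrite('pics/i.png',cv2.cvtColor(np.hstack([a,b]),4))
for l,z in [('bolt_knob',.2225),('front_rail',.225),('hinge',.066)]:
  for c in('top','scene'):
    snap(c)
    for r in finder.pinpoint(l,c)[:2]: print(l,c,r['conf'],np.round(r['pixel'],1),at(c,r['pixel'],z))
E
```

```text
time_s: 14.92
eef_pos: [0.5364, -0.0832, 0.0767]
orientation: [0.0, -0.075, 0.997, -0.0]
force: [-2.7, 1.8, 5.7]
width: 0.0241
gripper_force: 6.0
time_s: 15.58
eef_pos: [0.5357, -0.0831, 0.1571]
orientation: [-0.001, -0.075, 0.997, 0.0]
force: [1.4, -0.5, 0.1]
width: 0.0531
gripper_force: 0.0
time_s: 16.25
eef_pos: [0.5713, -0.0781, 0.3334]
orientation: [0.002, -0.075, 0.997, -0.001]
force: [0.2, -0.1, -0.9]
width: 0.0525
gripper_force: 0.0
p [ 0.5713 -0.0781  0.3334] yang 98.61 tilt [ 0.004  -0.0014 -1.    ] shift [-2.81 -0.62  0.01] rz None F [ 0.2 -0.1 -0.9] w 0.0525 g 0.0 t 16.25
bolt_knob top 0.5 [211.2 152.2] [0.63253175 0.2181814  0.2225    ]
bolt_knob top 0.41 [303.1 144.4] [ 0.65541083 -0.05070004  0.2225    ]
front_rail top 0.67 [301.5 152. ] [ 0.63228288 -0.0453566   0.225     ]
front_rail top 0.52 [301.8 189.2] [ 0.52320659 -0.04465247  0.225     ]
front_rail scene 0.98 [278.4 138.4] [ 0.65526149 -0.07257238  0.225     ]
hinge top 0.47 [300.1 165.5] [ 0.6188328  -0.05970082  0.066     ]
hinge scene 0.74 [277.5 180.6] [ 0.62964871 -0.04933973  0.066     ]
```

View pics/i.png

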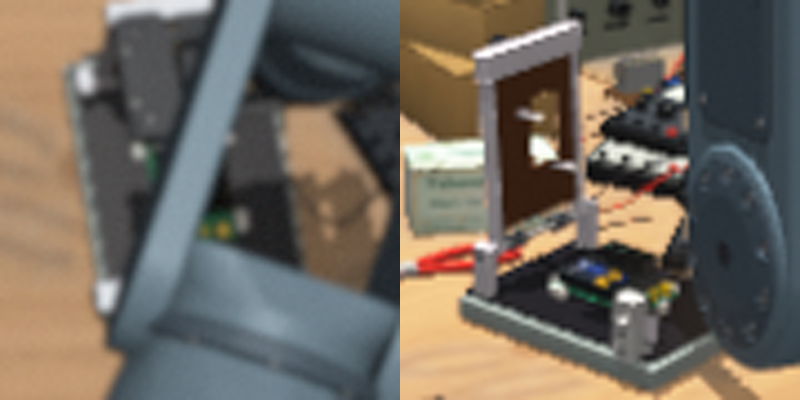

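```bash
python3 -m jog '[[0.4,-1.6,0.2,0,0,0,0],[0.4,-1.6,0.3,0,0,0,0],[0.4,-1.7,0.3,0,0,0,0],[0.4,-1.7,0.3,0,0,0,0],[0.4,-1.7,0.2,0,0,0,0],[0.4,-1.6,0.1,0,0,0,0],[0.4,0,0,0,0,0,0],[0.4,0,0,0,0,0,0]]'
python3 -c "
from h import *
to(.6668,-.0498,.2235,98.7)"
```

```text
time_s: 17.92
eef_pos: [0.6665, -0.0491, 0.3304]
orientation: [-0.001, -0.075, 0.997, 0.0]
force: [0.5, -0.1, 1.1]
width: 0.0528
gripper_force: 0.0
p [ 0.6665 -0.0491  0.3304] yang 98.64 tilt [-1.1e-03  1.0e-04 -1.0e+00] shift [-0.03 -0.07 10.69] rz -0.001 F [ 0.5 -0.1  1.1] w 0.0528 g 0.0 t 17.9167
```

```bash
python3 -m jog '[[0.4,-0.03,-0.05,1.5,0,0,0],[0.4,0,0,1.5,0,0,0],[0.4,0,0,1.5,0,0,0],[0.4,0,0,1.5,0,0,0],[0.4,0,0,1,0,0,0],[0.4,0,0,1,0,0,0],[0.4,0,0,0,0,0,0],[0.4,0,0,0,0,0,0]]'
python3 -m jog '[[0.4,0,0,1,0,0,0],[0.4,0,0,1,0,0,0],[0.4,0,0,0.6,0,0,0],[0.4,0,0,0,0,0,0],[0.4,0,0,0,0,0,0],[0.4,0,0,0,0,0,0],[0.4,0,0,0,0,0,0],[0.4,0,0,0,0,0,0]]'
python3 - <<'E'
from h import *
to(.6668,-.0498,.2235,98.7)
t=snap('top');s=snap('scene')
a=cv2.resize(t[120:180,270:330],(400,400),interpolation=2);b=cv2.resize(s[105:195,230:320],(400,400),interpolation=2)
cv2.imwrite('pics/j.png',cv2.cvtColor(np.hstack([a,b]),4))
E
```

```text
time_s: 18.58
eef_pos: [0.6665, -0.0499, 0.2509]
orientation: [-0.0, -0.075, 0.997, 0.0]
force: [-0.6, 0.1, 0.0]
width: 0.053
gripper_force: 0.0
time_s: 19.25
eef_pos: [0.6672, -0.0498, 0.2256]
orientation: [0.0, -0.075, 0.997, -0.0]
force: [0.1, -0.1, 0.4]
width: 0.0528
gripper_force: 0.0
p [ 0.6672 -0.0498  0.2256] yang 98.61 tilt [ 9.e-04 -2.e-04 -1.e+00] shift [0.04 0.01 0.21] rz -0.002 F [ 0.1 -0.1  0.4] w 0.0528 g 0.0 t 19.25
```

View pics/j.png

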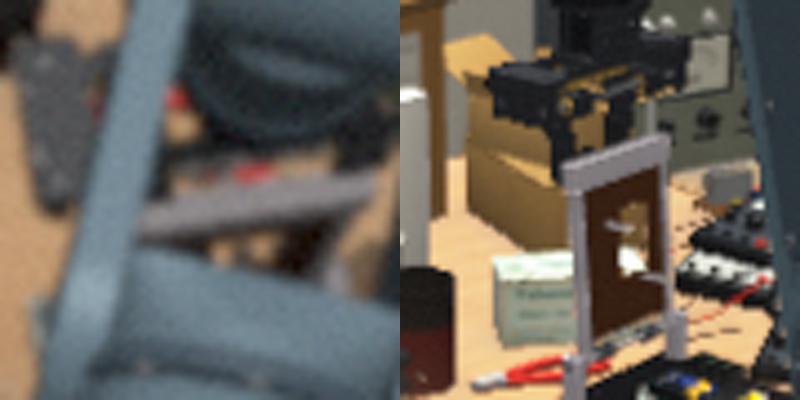

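```bash
python3 -m jog '[[0.4,0,0,0.2,0,0,0],[1,0,0,0,0,0,0],[1,0,0,0,0,0,0],[1,0,0,0,0,0,0],[1,0,0,0,0,0,0],[1,0,0,0,0,0,0],[1,0,0,0,0,0,0],[1,0,0,0,0,0,0]]' 20
python3 -m jog '[[1,0,0,0,0,0,0],[1,0,0,0,0,0,0],[1,0,0,0,0,0,0],[1,0,0,0,0,0,0],[1,0,0,0,0,0,0],[1,0,0,0,0,0,0],[1,0,0,0,0,0,0],[1,0,0,0,0,0,0]]' 35
python3 -c "
from h import *
to(.6668,-.0498,.2235,98.7)
import numpy as np
A=np.linspace(1.66,0,17);k=np.c_[.160*np.cos(A)-.032*np.sin(A), -(.160*np.sin(A)+.032*np.cos(A))]*100
print(np.c_[A[1:],np.diff(k,axis=0)].round(2).tolist())"
```

```text
time_s: 20.02
eef_pos: [0.6668, -0.0489, 0.223]
orientation: [-0.0, -0.075, 0.997, 0.001]
force: [-0.3, 4.8, 1.0]
width: 0.02
gripper_force: 19.9
time_s: 20.68
eef_pos: [0.6668, -0.049, 0.223]
orientation: [-0.0, -0.075, 0.997, 0.001]
force: [-0.7, 6.2, 1.6]
width: 0.0194
gripper_force: 34.8
p [ 0.6668 -0.049   0.223 ] yang 98.64 tilt [-2.0e-04  1.1e-03 -1.0e+00] shift [ 0.01 -0.08 -0.05] rz -0.001 F [-0.7  6.2  1.6] w 0.0194 g 34.8 t 20.6833
[[1.56, 1.65, -0.39], [1.45, 1.68, -0.22], [1.35, 1.69, -0.05], [1.24, 1.69, 0.13], [1.14, 1.66, 0.3], [1.04, 1.62, 0.47], [0.93, 1.57, 0.64], [0.83, 1.49, 0.8], [0.73, 1.4, 0.95], [0.62, 1.3, 1.09], [0.52, 1.18, 1.22], [0.42, 1.04, 1.33], [0.31, 0.9, 1.43], [0.21, 0.75, 1.52], [0.1, 0.59, 1.59], [0.0, 0.42, 1.64]]
```

```bash
python3 -m jog '[[1,0.5,0.08,-0.12,0,0,0],[1,1.15,0,-0.27,0,0,0],[1,1.68,0,-0.22,0,0,0],[1,1.69,0,-0.05,0,0,0],[1,0,0,0,0,0,0],[1,0,0,0,0,0,0],[1,0,0,0,0,0,0],[1,0,0,0,0,0,0]]' 35
python3 - <<'E'
from h import *
to(.6668,-.0498,.2235,98.7)
t=snap('top');s=snap('scene')
a=cv2.resize(t[120:210,260:350],(400,400),interpolation=2);b=cv2.resize(s[105:195,230:320],(400,400),interpolation=2)
cv2.imwrite('pics/k.png',cv2.cvtColor(np.hstack([a,b]),4))
E
```

```text
time_s: 21.35
eef_pos: [0.618, -0.0564, 0.2295]
orientation: [0.0, -0.075, 0.997, -0.0]
force: [3.9, 3.3, -3.3]
width: 0.0193
gripper_force: 35.0
p [ 0.618  -0.0564  0.2295] yang 98.61 tilt [ 7.e-04  0.e+00 -1.e+00] shift [-4.93 -0.07  0.6 ] rz -0.002 F [ 3.9  3.3 -3.3] w 0.0193 g 35.0 t 21.35
```

View pics/k.png

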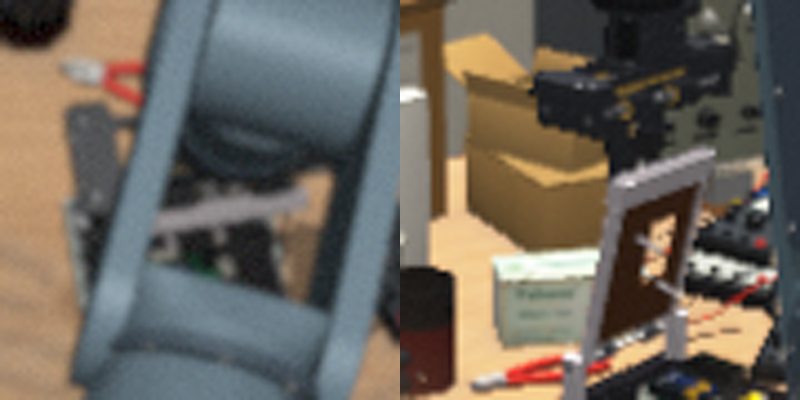

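```bash
python3 -m jog '[[1,1.69,0,0.13,0,0,0],[1,1.66,0,0.3,0,0,0],[1,1.62,0,0.47,0,0,0],[1,1.57,0,0.64,0,0,0],[1,1.49,0,0.8,0,0,0],[1,0,0,0,0,0,0],[1,0,0,0,0,0,0],[1,0,0,0,0,0,0]]' 35
python3 -c "
from h import *
to(.6668,-.0498,.2235,98.7)
h=np.array([.621,-.0556]);s=read_state()['eef_pos'];u=np.array([.9885,.1513])
r=(s[:2]-h)@u;z=s[2]-.066
print(r,z,np.hypot(r,z),'a',np.arctan2(z,-r)-np.arctan2(.032,.16))"
```

```text
time_s: 22.12
eef_pos: [0.5395, -0.0687, 0.2074]
orientation: [0.002, -0.075, 0.997, -0.0]
force: [7.3, 2.0, -2.8]
width: 0.0192
gripper_force: 34.7
p [ 0.5395 -0.0687  0.2074] yang 98.58 tilt [ 3.4e-03 -4.0e-04 -1.0e+00] shift [-12.87  -0.03  -1.57] rz -0.002 F [ 7.3  2.  -2.8] w 0.0192 g 34.7 t 22.1167
-0.08251586046713527 0.14141227189627625 0.16372628949407636 a 0.8451924805195413
```

```bash
python3 -m jog '[[1,1.5,0,1.0,0,0,0],[1,1.35,0,1.1,0,0,0],[1,1.2,0,1.25,0,0,0],[1,1.04,0,1.35,0,0,0],[1,0.9,0,1.43,0,0,0],[1,0.75,0,1.52,0,0,0],[1,0,0,0,0,0,0],[1,0,0,0,0,0,0]]' 40
cat > a.py <<'E'
from h import *
h=np.array([.621,-.0556]);s=read_state()['eef_pos'];u=np.array([.9885,.1513])
d=s[:2]-h;r=d@u;z=s[2]-.066
print('y',d@[-.1513,.9885],'to shut',round((.160+r)*100,2),round((z-.032)*100,2),'rad',np.hypot(r,z),'a',np.arctan2(z,-r)-np.arctan2(.032,.16))
to(.6,-.05)
E
python3 a.py
```

```text
time_s: 22.78
eef_pos: [0.4745, -0.079, 0.1315]
orientation: [0.003, -0.075, 0.997, -0.001]
force: [9.5, 5.7, 1.1]
width: 0.0184
gripper_force: 47.4
y -0.000936733243512759 to shut 1.17 3.35 rad 0.16211810134202176 a 0.21820684548473188
p [ 0.4745 -0.079   0.1315] yang 98.57 tilt [ 6.4e-03 -6.0e-04 -1.0e+00] shift [-12.84   1.     0.08] rz None F [9.5 5.7 1.1] w 0.0184 g 47.4 t 22.7833
```

```bash
python3 -m jog '[[1,0.5,0,1.0,0,0,0],[1,0.3,0,1.0,0,0,0],[1,0.2,0,0.8,0,0,0],[1,0,0,0.3,0,0,0],[1,0,0,0,0,0,0],[1,0,0,0,0,0,0],[1,0,0,0,0,0,0],[1,0,0,0,0,0,0]]' 40
python3 a.py
```

```text
time_s: 23.45
eef_pos: [0.4647, -0.0806, 0.101]
orientation: [0.003, -0.075, 0.997, -0.001]
force: [5.1, 5.1, 5.3]
width: 0.0183
gripper_force: 45.4
y -0.0010437466169157161 to shut 0.17 0.3 rad 0.16214564401224524 a 0.020466688632422098
p [ 0.4647 -0.0806  0.101 ] yang 98.59 tilt [ 0.0055 -0.001  -1.    ] shift [-13.84   1.     0.07] rz None F [5.1 5.1 5.3] w 0.0183 g 45.4 t 23.45
```

```bash
python3 -m jog '[[1,0.05,0,0.2,0,0,0],[1,0.05,0,0.2,0,0,0],[1,0,0,0.1,0,0,0],[1,0,0,0.1,0,0,0],[1,0,0,0,0,0,0],[1,0,0,0,0,0,0],[1,0,0,0,0,0,0],[1,0,0,0,0,0,0]]' 40
python3 a.py
```

```text
time_s: 24.12
eef_pos: [0.4636, -0.0807, 0.0951]
orientation: [0.003, -0.075, 0.997, -0.001]
force: [4.6, 5.1, 7.4]
width: 0.0182
gripper_force: 44.5
y -0.0010336351353645433 to shut 0.06 -0.29 rad 0.16203626627673648 a -0.01680974408471192
p [ 0.4636 -0.0807  0.0951] yang 98.6 tilt [ 0.0053 -0.001  -1.    ] shift [-13.95   1.     0.07] rz None F [4.6 5.1 7.4] w 0.0182 g 44.5 t 24.1167
```

```bash
python3 -m jog '[[1,0,0,0.1,0,0,0],[1,0,0,0.1,0,0,0],[1,0,0,0.1,0,0,0],[1,0,0,0,0,0,0],[1,0,0,0,0,0,0],[1,0,0,0,0,0,0],[1,0,0,0,0,0,0],[1,0,0,0,0,0,0]]' 40
python3 a.py
```

```text
time_s: 24.78
eef_pos: [0.4634, -0.0808, 0.0929]
orientation: [0.002, -0.075, 0.997, -0.001]
force: [-0.9, 5.7, 17.4]
width: 0.018
gripper_force: 48.9
y -0.0010449757406492735 to shut 0.04 -0.51 rad 0.16183618995425456 a -0.03065693806837702
p [ 0.4634 -0.0808  0.0929] yang 98.6 tilt [ 0.0045 -0.001  -1.    ] shift [-13.97   1.     0.06] rz None F [-0.9  5.7 17.4] w 0.018 g 48.9 t 24.7833
```

```bash
python3 -m jog '[[1,0,0.3,0,0,0,0],[1,0,0.35,0,0,0,0],[1,0,0.35,0,0,0,0],[1,0,0.35,0,0,0,0],[1,0,0.35,0,0,0,0],[1,0,0.3,0,0,0,0],[1,0,0,0,0,0,0],[1,0,0,0,0,0,0]]' 40
python3 a.py
```

```text
time_s: 25.45
eef_pos: [0.461, -0.0649, 0.0932]
orientation: [0.003, -0.075, 0.997, -0.004]
force: [-2.0, -13.7, 11.3]
width: 0.0178
gripper_force: 56.0
y 0.01504115852418082 to shut 0.05 -0.48 rad 0.16183396127269697 a -0.028378976266717287
p [ 0.461  -0.0649  0.0932] yang 98.65 tilt [ 0.0058 -0.0083 -0.9999] shift [-13.96  -0.62   0.07] rz None F [ -2.  -13.7  11.3] w 0.0178 g 56.0 t 25.45
```

```bash
python3 -m jog '[[1,0,0,0.1,0,0,0],[1,0,0,0.1,0,0,0],[1,0,0.1,0,0,0,0],[1,0,0.1,0,0,0,0],[1,0,0.1,0,0,0,0],[1,0,0,0,0,0,0],[1,0,0,0,0,0,0],[1,0,0,0,0,0,0]]' 40
python3 a.py
```

```text
time_s: 26.12
eef_pos: [0.4611, -0.0643, 0.0927]
orientation: [0.003, -0.076, 0.997, -0.006]
force: [-9.3, -23.3, 22.5]
width: 0.018
gripper_force: 65.2
y 0.0156016717075932 to shut 0.06 -0.53 rad 0.16157866849233007 a -0.03157322849949312
p [ 0.4611 -0.0643  0.0927] yang 98.68 tilt [ 0.0064 -0.0125 -0.9999] shift [-13.95  -0.68   0.07] rz None F [ -9.3 -23.3  22.5] w 0.018 g 65.2 t 26.1167
```

```bash
python3 - <<'E'
from h import *
t=avg('top',4);s=avg('scene',6);np.save('t4.npy',t);np.save('s4.npy',s)
n=np.array([.537,-.0685,0]);c,q=np.cos(.152),np.sin(.152)
W=lambda a,b,z:n+[c*a-q*b,q*a+c*b,z]
print('keeper',proj('scene',W(-.075,.077,.08)),'rail L',proj('scene',W(-.075,.062,.074)),'rail R',proj('scene',W(-.075,-.062,.074)),'hingeL',proj('scene',W(.085,.06,.066)))
for l in('front_rail','bolt_knob','keeper','hinge','nest'):
  snap('scene')
  for r in finder.pinpoint(l,'scene')[:2]: print(l,r['conf'],np.round(r['pixel'],1))
x0,y0=258,160
b=cv2.resize(s[y0:y0+60,x0:x0+80],(800,600),interpolation=2)
cv2.imwrite('pics/l.png',cv2.cvtColor(b,4))
E
```

```text
keeper [300.96402699 195.50150209] rail L [303.50450281 195.73164858] rail R [323.82918782 185.43828641] hingeL [269.91954462 185.44854892]
front_rail 0.81 [317.3 192. ]
front_rail 0.52 [206.5 213.7]
bolt_knob 0.64 [277.4 244.4]
bolt_knob 0.63 [295.8 196.2]
keeper 0.62 [298.8 200.9]
hinge 0.96 [279.5 181.8]
hinge 0.23 [292.3 196. ]
nest 0.8 [295.7 198.1]
```

View pics/l.png

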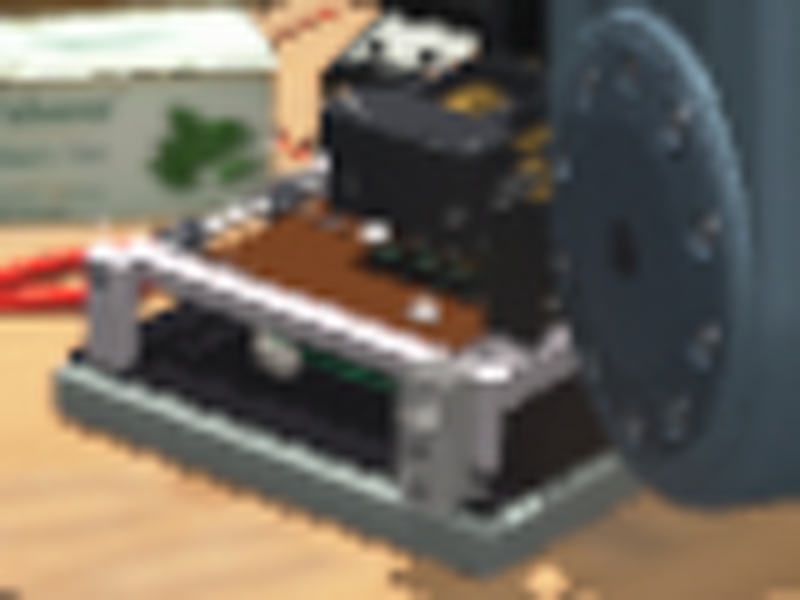

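```bash
python3 -m jog '[[1,0,-0.3,0,0,0,0],[1,0,-0.4,0,0,0,0],[1,0,-0.4,0,0,0,0],[1,0,-0.3,0,0,0,0],[1,0,0,0,0,0,0],[1,0,0,0,0,0,0],[1,0,0,0,0,0,0],[1,0,0,0,0,0,0]]' 40
python3 a.py
python3 -m jog '[[1,0,0,0.1,0,0,0],[1,0,0,0.1,0,0,0],[1,0,0,0.1,0,0,0],[1,0,0,0,0,0,0],[1,0,0,0,0,0,0],[1,0,0,0,0,0,0],[1,0,0,0,0,0,0],[1,0,0,0,0,0,0]]' 40
python3 a.py
```

```text
time_s: 27.78
eef_pos: [0.4614, -0.0685, 0.0918]
orientation: [0.001, -0.075, 0.997, 0.002]
force: [-7.0, 24.6, 37.7]
width: 0.0181
gripper_force: 68.4
y 0.01139797846196711 to shut 0.03 -0.62 rad 0.16180349811124095 a -0.03744098638474341
p [ 0.4614 -0.0685  0.0918] yang 98.61 tilt [ 0.0025  0.005  -1.    ] shift [-13.98  -0.25   0.04] rz None F [-7.  24.6 37.7] w 0.0181 g 68.4 t 27.7833
time_s: 28.45
eef_pos: [0.4614, -0.0686, 0.0909]
orientation: [0.001, -0.075, 0.997, 0.002]
force: [-18.0, 27.4, 61.7]
width: 0.018
gripper_force: 78.1
y 0.01132795661638256 to shut 0.03 -0.71 rad 0.16161962394084753 a -0.042963688605328954
p [ 0.4614 -0.0686  0.0909] yang 98.64 tilt [ 0.0018  0.0048 -1.    ] shift [-13.98  -0.25   0.03] rz None F [-18.   27.4  61.7] w 0.018 g 78.1 t 28.45
```

```bash
python3 -m jog '[[1,0,0,-0.2,0,0,0],[1,0,0,-0.2,0,0,0],[1,0,0,-0.2,0,0,0],[1,0,0,0,0,0,0],[1,0,0,0,0,0,0],[1,0,0,0,0,0,0],[1,0,0,0,0,0,0],[1,0,0,0,0,0,0]]' 40
python3 a.py
```

```text
time_s: 29.12
eef_pos: [0.4616, -0.07, 0.093]
orientation: [0.002, -0.075, 0.997, 0.001]
force: [2.9, 13.8, 12.4]
width: 0.0181
gripper_force: 51.5
y 0.00991081541228765 to shut 0.02 -0.5 rad 0.1620301036243445 a -0.029766510100267096
p [ 0.4616 -0.07    0.093 ] yang 98.61 tilt [ 0.0037  0.0023 -1.    ] shift [-13.98  -0.1    0.06] rz None F [ 2.9 13.8 12.4] w 0.0181 g 51.5 t 29.1167
```

```bash
python3 -m jog '[[1,0,0,-0.1,0,0,0],[1,0,0.1,0,0,0,0],[1,0,0.2,0,0,0,0],[1,0,0.3,0,0,0,0],[1,0,0.3,0,0,0,0],[1,0,0,0,0,0,0],[1,0,0,0,0,0,0],[1,0,0,0,0,0,0]]' 40
python3 a.py
```

```text
time_s: 29.78
eef_pos: [0.4614, -0.066, 0.0948]
orientation: [0.003, -0.075, 0.997, -0.004]
force: [1.5, -9.9, 7.1]
width: 0.0182
gripper_force: 54.5
y 0.013861360887307113 to shut 0.07 -0.32 rad 0.16187052647306593 a -0.018729726183997375
p [ 0.4614 -0.066   0.0948] yang 98.64 tilt [ 0.0062 -0.0067 -1.    ] shift [-13.94  -0.5    0.08] rz None F [ 1.5 -9.9  7.1] w 0.0182 g 54.5 t 29.7833
```

```bash
python3 -m jog '[[1,0,0,0.1,0,0,0],[1,0,0.1,0.1,0,0,0],[1,0,0.1,0,0,0,0],[1,0,0.1,0,0,0,0],[1,0,0,0,0,0,0],[1,0,0,0,0,0,0],[1,0,0,0,0,0,0],[1,0,0,0,0,0,0]]' 40
python3 a.py
python3 -m jog '[[1,0,0.1,0,0,0,0],[1,0,0.1,0,0,0,0],[1,0,0.1,0,0,0,0],[1,0,0.1,0,0,0,0],[1,0,0,0,0,0,0],[1,0,0,0,0,0,0],[1,0,0,0,0,0,0],[1,0,0,0,0,0,0]]' 40
python3 a.py
```

```text
time_s: 30.45
eef_pos: [0.4611, -0.0647, 0.0933]
orientation: [0.003, -0.075, 0.997, -0.005]
force: [-1.0, -17.4, 11.0]
width: 0.018
gripper_force: 59.6
y 0.015155354000808556 to shut 0.06 -0.47 rad 0.16172483838501922 a -0.027936245914896796
p [ 0.4611 -0.0647  0.0933] yang 98.65 tilt [ 0.0063 -0.0096 -0.9999] shift [-13.95  -0.63   0.07] rz None F [ -1.  -17.4  11. ] w 0.018 g 59.6 t 30.45
time_s: 31.12
eef_pos: [0.4605, -0.0608, 0.0933]
orientation: [0.003, -0.075, 0.997, -0.005]
force: [-2.2, -18.4, 10.1]
width: 0.018
gripper_force: 59.9
y 0.019130976879337184 to shut 0.06 -0.47 rad 0.16172916825918404 a -0.027873846006351344
p [ 0.4605 -0.0608  0.0933] yang 98.66 tilt [ 0.0062 -0.0097 -0.9999] shift [-13.95  -1.03   0.08] rz None F [ -2.2 -18.4  10.1] w 0.018 g 59.9 t 31.1167
```

```bash
python3 -m jog '[[1,0,0.1,0,0,0,0],[1,0,0.1,0,0,0,0],[1,0,0.1,0,0,0,0],[1,0,0.1,0,0,0,0],[1,0,0.1,0,0,0,0],[1,0,0.1,0,0,0,0],[1,0,0,0,0,0,0],[1,0,0,0,0,0,0]]' 40
python3 a.py
python3 -m jog '[[1,0,0.1,0,0,0,0],[1,0,0.1,0,0,0,0],[1,0,0.1,0,0,0,0],[1,0,0.1,0,0,0,0],[1,0,0,0,0,0,0],[1,0,0,0,0,0,0],[1,0,0,0,0,0,0],[1,0,0,0,0,0,0]]' 40
python3 a.py
```

```text
time_s: 31.78
eef_pos: [0.4596, -0.0548, 0.0933]
orientation: [0.003, -0.076, 0.997, -0.005]
force: [-2.7, -18.8, 10.4]
width: 0.0178
gripper_force: 59.8
y 0.0252035661839181 to shut 0.06 -0.47 rad 0.16173986051308348 a -0.028098033264333938
p [ 0.4596 -0.0548  0.0933] yang 98.66 tilt [ 0.0061 -0.0096 -0.9999] shift [-13.95  -1.64   0.08] rz None F [ -2.7 -18.8  10.4] w 0.0178 g 59.8 t 31.7833
time_s: 32.45
eef_pos: [0.4596, -0.0541, 0.0937]
orientation: [0.003, -0.076, 0.997, -0.008]
force: [-3.4, -33.4, 8.6]
width: 0.0179
gripper_force: 62.1
y 0.025909298017926196 to shut 0.07 -0.43 rad 0.16168215440315556 a -0.025094414777954405
p [ 0.4596 -0.0541  0.0937] yang 98.69 tilt [ 0.0072 -0.0154 -0.9999] shift [-13.94  -1.72   0.1 ] rz None F [ -3.4 -33.4   8.6] w 0.0179 g 62.1 t 32.45
```

```bash
python3 -m jog '[[1,0,-0.1,0,0,0,0],[1,0,-0.1,0,0,0,0],[1,0,-0.1,0,0,0,0],[1,0,-0.1,0,0,0,0],[1,0,0,-0.1,0,0,0],[1,0,0,-0.1,0,0,0],[1,0,0,-0.1,0,0,0],[1,0,0,0,0,0,0]]' 20
python3 a.py
```

```text
time_s: 33.12
eef_pos: [0.46, -0.0543, 0.0961]
orientation: [0.003, -0.075, 0.997, -0.005]
force: [2.5, -15.5, 5.4]
width: 0.0185
gripper_force: 26.1
y 0.02567546096253635 to shut 0.11 -0.19 rad 0.16175885064522244 a -0.010197623500849184
p [ 0.46   -0.0543  0.0961] yang 98.63 tilt [ 0.0072 -0.0086 -0.9999] shift [-13.9   -1.68   0.1 ] rz None F [  2.5 -15.5   5.4] w 0.0185 g 26.1 t 33.1167
```

```bash
python3 -m jog '[[1,0,0,-0.1,0,0,0],[1,0,0,-0.1,0,0,0],[1,0,0,-0.1,0,0,0],[1,0,0,0,0,0,0],[1,0,0,0,0,0,0],[1,0,0,0,0,0,0],[1,0,0,0,0,0,0],[1,0,0,0,0,0,0]]' 20
python3 a.py
```

```text
time_s: 33.78
eef_pos: [0.46, -0.0538, 0.0977]
orientation: [0.004, -0.075, 0.997, -0.004]
force: [10.4, -14.5, -9.7]
width: 0.019
gripper_force: 23.1
y 0.02611703503985792 to shut 0.11 -0.03 rad 0.1619782370578866 a -0.0006717563384670278
p [ 0.46   -0.0538  0.0977] yang 98.61 tilt [ 0.0078 -0.0077 -0.9999] shift [-13.9   -1.72   0.11] rz None F [ 10.4 -14.5  -9.7] w 0.019 g 23.1 t 33.7833
```

```bash
python3 -m jog '[[0.65,0,0,0.2,0,0,0],[0.65,0,-0.2,0,0,0,0],[0.65,0,-0.15,0,0,0,0],[0.65,0,0,0,0,0,0],[0.65,0,0,0,0,0,0],[0.65,0,0,-0.3,0,0,0],[0.65,0,0,-0.5,0,0,0],[0.65,0,0,-1.0,0,0,0]]' 20
python3 a.py
```

```text
time_s: 34.45
eef_pos: [0.4554, -0.0529, 0.1116]
orientation: [-0.001, -0.075, 0.997, 0.0]
force: [-0.7, 0.9, -0.4]
width: 0.0309
gripper_force: 0.0
y 0.027690508283681955 to shut -0.33 1.36 rad 0.16949455100478747 a 0.07484120990395396
p [ 0.4554 -0.0529  0.1116] yang 98.61 tilt [-2.9e-03  6.0e-04 -1.0e+00] shift [-14.34  -1.88  -0.04] rz None F [-0.7  0.9 -0.4] w 0.0309 g 0.0 t 34.45
```

```bash
python3 -m jog '[[0.65,0,0,-2,0,0,0],[0.65,0,0,-2.5,0,0,0],[0.65,0,0,-3,0,0,0],[0.65,0,0,-3,0,0,0],[0.65,0,0,-3,0,0,0],[0.65,0,2.5,-1,0,0,0],[0.65,0,3,0,0,0,0],[0.65,0,3,0,0,0,0]]' 20
python3 -m jog '[[0.65,0,3,0,0,0,0],[0.65,0,3,0,0,0,0],[0.65,0,3,0,0,0,0],[0.65,0,3,0,0,0,0],[0.65,0,3,0,0,0,0],[0.65,0,2,0,0,0,0],[0.65,0,0,0,0,0,0],[0.65,0,0,0,0,0,0]]' 20
python3 - <<'E'
from h import *
to(.5,.1)
n=np.array([.537,-.0685,0]);c,q=np.cos(.152),np.sin(.152)
W=lambda a,b,z:n+[c*a-q*b,q*a+c*b,z]
t=avg('top',4);np.save('t5.npy',t)
for cam in('top','scene'):
  print(cam,'knob home/0',proj(cam,W(-.075,.026,.098)),proj(cam,W(-.075,0,.098)),'rail',proj(cam,W(-.075,0,.066)),'hs',proj(cam,W(-.003,-.014,.063)),'open rail',proj(cam,W(.099,0,.225)))
  for l in('front_rail','bolt_knob','heat_sink'):
    snap(cam)
    for r in finder.pinpoint(l,cam)[:3]: print(l,round(r['conf'],2),np.round(r['pixel'],1))
# darkness profile of knob along rail
g=t.mean(2).astype(np.float32)
for y in np.arange(-.03,.062,.004):
    m=np.array([[proj('top',W(-.075+d,y,.098)) for d in(-.006,-.003,0,.003,.006)]],np.float32)
    print(round(y*1000),cv2.remap(g,m[...,0],m[...,1],1).mean().round(),end='; ')
E
```

```text
time_s: 35.12
eef_pos: [0.4436, 0.0314, 0.2589]
orientation: [0.001, -0.074, 0.997, -0.001]
force: [0.6, 0.4, -0.2]
width: 0.0309
gripper_force: 0.0
time_s: 35.78
eef_pos: [0.4175, 0.1997, 0.2573]
orientation: [-0.0, -0.076, 0.997, -0.0]
force: [-0.6, -1.1, -0.0]
width: 0.0309
gripper_force: 0.0
p [0.4175 0.1997 0.2573] yang 98.76 tilt [-1.e-04 -7.e-04 -1.e+00] shift [-6.640e+00 -1.111e+01  1.000e-02] rz None F [-0.6 -1.1 -0. ] w 0.0309 g 0.0 t 35.7833
top knob home/0 [300.21596977 213.34827485] [308.23016956 212.09681445] rail [306.88474432 212.54370574] hs [307.31963618 190.38217252] open rail [304.27717554 151.13057107]
front_rail 0.81 [307.9 212.4]
bolt_knob 0.55 [303.1 213.9]
bolt_knob 0.53 [300.  165.8]
heat_sink 0.91 [142.3 224.6]
heat_sink 0.62 [228.1 208.9]
heat_sink 0.55 [306.1 190.6]
scene knob home/0 [309.92936238 186.51333336] [314.2574197  184.38594411] rail [313.8188955  192.45898363] hs [300.47296983 186.70793127] open rail [278.12018284 140.65822626]
front_rail 0.58 [316.5 190.5]
bolt_knob 0.46 [312.  186.7]
heat_sink 0.76 [256.8 220.9]
heat_sink 0.63 [298.1 184.7]
heat_sink 0.58 [188.5 251.6]
-30 226.0; -26 226.0; -22 226.0; -18 226.0; -14 225.0; -10 218.0; -6 188.0; -2 159.0; 2 149.0; 6 149.0; 10 149.0; 14 126.0; 18 80.0; 22 48.0; 26 44.0; 30 74.0; 34 144.0; 38 204.0; 42 224.0; 46 216.0; 50 202.0; 54 209.0; 58 217.0;
```

```bash
python3 -c "
from h import *
print(arm.close_job())"
```

```text
the job is handed in; nothing more can be done
None
```

The supply board lies flat in the nest with its terminal-block end to the front rail. The frame is shut and stayed down after release, with the bolt pushed against its end stop, and I handed the job in at about 36 s; I did not check the other desk items afterwards.

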